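Refit the spice carousel's handle, bring the stoppered jar to the front and hold it

TASK

The T-handle has been left off the spice carousel. Fit it back onto the carousel's square post, fully home, then with the handle turn the carousel until the jar with the ball stopper faces squarely to the front, the side of the stand with the drawer pull. Finish with the gripper still holding the handle, so that the carousel is kept still there; turn it by the handle only, keep every jar standing in its place and leave the canister, bottle and ramekin alone.

Things in the scene. Friction and masses are not known exactly. Their poses are not given: they have to be found in the camera images.
- stand: White square stand of the carousel, 250 x 250 mm, 55 mm high, fixed to the counter, yaw varies. Origin: centre of its underside; z up. Its front is its own -x side, which carries the steel drawer pull (sticks out 30 mm). The turntable's vertical axis passes through the origin.
- turntable (a joint): Turntable angle, rad, growing counter-clockwise seen from above, 0 as it stands at the start; no end stops or detents, drag about 0.06 N m, stays where it is left. Round wooden tray, 238 mm in diameter, top 71 mm above the counter, with six jar places 60 degrees apart in wire rings, centres 82 mm from the axis.
- post_shoulder (a point): On the turntable's axis, at the shoulder of its central steel post, 163 mm above the counter; z up, turns with the turntable. The shoulder is a round collar, 38 mm in diameter, on which the handle's hub comes to rest: fully home, the handle's origin is at this point.
- post_top (a point): Top centre of the post's square end, 193 mm above the counter. The square end is 20 x 20 mm and 30 mm long above the shoulder (its last 3 mm are 18.4 mm square); its flat sides are square to this point's x and y axes, which turn with the turntable.
- handle: Loose T-handle, 160 g, 72 mm high, standing on its hub left or right of the carousel. Origin: centre of the hub's underside, the mouth of the bore; z up. Copper hub 32 x 32 x 34 mm with a square bore 21.8 mm wide, 31 mm deep, open at the bottom, mouth bevelled, sides along the handle's x and y. Fits the post in any of the four quarter turns, with about 5 degrees of play either way.
- handle_grip (a point): Middle of the handle's wooden grip bar, 60 mm above the handle's origin. The bar is 86 mm long along the handle's x, 22 mm wide along its y and 24 mm high (48 to 72 mm above the origin); under it is a neck, 18 mm in diameter and 14 mm high, then the hub.
- stopper_jar: The wanted jar: the only one with a ball stopper, a wooden ball 31 mm in diameter on a thin neck, amber glass, 48 mm in diameter, 105 mm high, loose in its wire ring (2 mm play). Origin: centre of its underside, 82 mm from the turntable's axis. It faces front when it stands straight out from the axis towards the stand's own -x.
- jar_1: Amber glass spice jar with a flat wooden lid, 48 mm in diameter, 85 mm high, loose in its wire ring on the turntable. Origin: centre of its underside.
- jar_2: Amber glass spice jar with a flat wooden lid, 48 mm in diameter, 85 mm high, loose in its wire ring on the turntable. Origin: centre of its underside.
- jar_3: Amber glass spice jar with a flat wooden lid, 48 mm in diameter, 85 mm high, loose in its wire ring on the turntable. Origin: centre of its underside.
- jar_4: Amber glass spice jar with a flat wooden lid, 48 mm in diameter, 85 mm high, loose in its wire ring on the turntable. Origin: centre of its underside.
- jar_5: Amber glass spice jar with a flat wooden lid, 48 mm in diameter, 85 mm high, loose in its wire ring on the turntable. Origin: centre of its underside.
- canister: White ceramic canister with a lid, 108 mm in diameter, 119 mm high, standing on the counter. Origin: centre of its underside. Not part of the job.
- oil_bottle: Green glass oil bottle, 60 mm in diameter, 210 mm high. Origin: centre of its underside. Not part of the job.
- ramekin: Small white bowl, 84 mm across the rim, 48 mm high, on the other side of the carousel from the handle. Origin: centre of its underside. Not part of the job.
Mind the look-alikes: they are no part of the job. What is shaped like the jar_5 but black or green is not meant.

How it is judged:
On the way, in this order (a step that is already met when the one before it is completed fails the run):
1. the handle is fitted on the square post, fully home (horizontal distance between handle and post_shoulder below 0.004 m and z of handle in the frame of post_shoulder below 0.004 m and angle between handle's own z axis and vertical below 0.08 rad), for 0.2 s.
2. with the handle gripped and on its post, the jar with the ball stopper has come round to the front (all of step 1 and x of stopper_jar in the frame of stand below -0.06 m and y of stopper_jar in the frame of stand between -0.012 and 0.012 m and angle between stopper_jar's own z axis and vertical below 0.12 rad and contact force between the fingers and handle above 2 N and distance between the grasp point and handle_grip below 0.05 m), for 0.2 s.
At the end, for the whole second after the job is handed in: Gripper gripping the handle (over 2 N); handle upright and home on the post (within 4 mm in height and sideways); stoppered jar at the stand's front within 12 mm to either side (about 8 degrees); turntable still; all six jars upright in their places (all of step 2 and velocity of joint turntable between -0.05 and 0.05 rad/s and angle between each of stopper_jar, jar_1, jar_2, jar_3, jar_4, jar_5's own z axis and vertical below 0.25 rad and horizontal distance between each of stopper_jar, jar_1, jar_2, jar_3, jar_4, jar_5 and post_shoulder below 0.095 m); the arm keeps its last pose, push and grip.
It fails at once if the arm or gripper pushes on the turntable or a jar (over 3 N): it is turned by the handle only (contact force between any of the fingers, the arm and turntable above 3 N or contact force between any of the fingers, the arm and stopper_jar above 3 N or contact force between any of the fingers, the arm and jar_1 above 3 N or contact force between any of the fingers, the arm and jar_2 above 3 N or contact force between any of the fingers, the arm and jar_3 above 3 N or contact force between any of the fingers, the arm and jar_4 above 3 N or contact force between any of the fingers, the arm and jar_5 above 3 N).
It fails at once if a jar is tipped over or comes out of its place (not (angle between each of stopper_jar, jar_1, jar_2, jar_3, jar_4, jar_5's own z axis and vertical below 0.25 rad and horizontal distance between each of stopper_jar, jar_1, jar_2, jar_3, jar_4, jar_5 and post_shoulder below 0.095 m)).
It fails at once if the canister, bottle or ramekin is shifted by more than 30 mm or tipped (distance of any of canister, oil_bottle, ramekin from where it was at the start of the episode above 0.03 m or angle between any of canister, oil_bottle, ramekin's own z axis and vertical above 0.3 rad).
It also fails if it takes over 64 s, if anything falls off the work surface, if the arm or the gripper's body presses on something with over 40 N, if the wrist force passes 120 N, or if a joint passes its speed limit or range.

ROBOT

A 6-joint arm with a two-finger parallel gripper is mounted at the origin on the work surface. World frame = base frame: x ahead of the robot, y to its left, z up, the work surface at z = 0. Lengths are in m, angles in rad, forces in N, time in s.
With the tool pointing down it reaches from about 0.325 to 0.85 m from the base axis. Payload 15.5 kg.
Tool frame: the origin (TCP) lies midway between the tips of the shut fingers; the grasp point (between the pads) lies 19 mm behind it (robot.grasp_offset is the distance from the TCP to the grasp point, in m); z points along the fingers, y is the line along which they close (so a half turn about z gives the same grasp; the last joint's range is limited). The gripper opens to 91 mm and grips with 3 to 60 N. Pads are 32 mm wide; open, the fingers measure 118 mm over their backs; the gripper's body (76 mm by 178 mm) begins 60 mm behind the grasp point.
Start: joints at [1.222, 0.494, 1.345, -0, 1.302, -0.096], TCP at [0.157, 0.605, 0.214] pointing down, gripper open.
Joint ranges: [-2.91, 2.91], [-0.82, 2.16], [0.22, 2.67], [-1.22, 4.37], [0.12, 2.79], [-3.08, 3.08]. Speed limits (rad/s): [1.89, 1.89, 2.57, 3.01, 3.01, 3.01].

INTERFACE

Orientations are given as a unit quaternion [w, x, y, z].
In Python, from workcell import robot gives the robot as it stands.
- The arm moves only by the tool move_arm, never from a script. Its argument "steps" is a list of rows, each a list of 7 numbers: the turn, a rotation vector about the tool's x, y, z in rad, then the shift along the tool's x, y, z in cm, then the gripper's target within -1 to 1 (fully open at 1, half-way at 0, shut at -1). In form: [[rx, ry, rz, dx, dy, dz, fingers], ...]. A call has 1 to 12 rows; each row shifts and turns the commanded pose from where the row before left it, along the tool's axes as they then stand; what a row does not reach is not made up. A row lasts 1/8 s, in which the tool goes at most 62.5 mm and 10.7 degrees, less where a joint would pass 70% of its speed; a pose out of reach is approached as far as the arm can. A call is refused whole if a number of a shift passes 6.25 or a number of a turn 0.188, either way. A call with a gripper value outside its range is refused whole. The fingers move at their own pace and stop on an object; "grip_force" is the grip in N (left out, the last holds). Time passes only in rows, so rows that do not move let the fingers close. It gives the time, the measured TCP pose, the force, the opening and the grip force at its end, in the units of the state.
- robot.observe(): the state, without advancing time (a new reading comes with each control period).
- robot.snapshot(name): name is "scene" or "top" or "wrist"; returns the picture (420x560x3 uint8, red, green, blue); there is no depth.
- robot.camera_info(name): a dict with "vfov" (degrees; the focal length in pixels is half the picture's height over the tangent of half this angle, whatever the lens; pixels are square), "cx", "cy" (the principal point, pixels), "world_from_camera" (4x4, takes a point from camera to world coordinates). Camera axes: x right, y down, z forward; pixel columns grow to the right and rows downward; lengths in m; the calibration is good to about 2 mm. A picture is of the moment at which its call begins: read the wrist's pose just before it. camera_info takes no time and is no camera call; for the wrist camera it gives the pose at the moment of the call.
- robot.close_job(): hands the job in; it is judged then, once.
The state is a dict: "t": time; "joint_positions": joint angles; "joint_vel": joint speeds; "joint_torque": joint torques, N m; "tool_pos": TCP position; "ee_rot": TCP orientation; "wrist_force": force on the tool from outside, world axes, zero at the start; "moment": the same for the moment, N m; "width": finger opening in m; "grasp_force": force on a finger pad.
Only numpy, scipy, OpenCV 4.12 (cv2) and the standard library are available. Lean on these libraries where they do the work, as an engineer would, in place of code of your own. Each camera call takes 0.05 s, during which the arm holds its last target. There are 200 camera calls.

## Working session

There is one attempt and no reset: what is moved stays moved. The work goes in short steps, Python scripts to look and compute and a tool call to move; the robot and the scene stay as the last step left them, time stands still between calls to the robot, and variables do not carry over. Pictures are saved under pics/ and viewed, at most 10 in all, crops included, and the job is handed in when it is done.

Besides the shell and the picture viewer there is one more tool, called after "Call:" as name(argument=value, ...), one argument or row to a line, values as JSON. move_arm: Moves the arm, as the interface text tells. Its arguments: {"type":"object","properties":{"steps":{"type":"array"},"grip_force":{"type":"number"}},"required":["steps"]}

```bash
mkdir -p pics; ls
cat > h.py <<'E'
import numpy as np,cv2
from workcell import robot
def snap(n,name):
    info=robot.camera_info(n); im=robot.snapshot(n)
    cv2.imwrite(f'pics/{name}.png',im[:,:,::-1]); np.savez(f'pics/{name}.npz',im=im,T=np.array(info['world_from_camera']),k=[info['vfov'],info['cx'],info['cy']]); return im
def load(name):
    d=np.load(f'pics/{name}.npz'); return d['im'],d['T'],d['k']
def ray(name,uv):
    im,T,k=load(name); f=im.shape[0]/2/np.tan(np.radians(k[0])/2)
    d=T[:3,:3]@np.array([(uv[0]-k[1])/f,(uv[1]-k[2])/f,1.]); return T[:3,3],d
def plane(name,uv,z):
    o,d=ray(name,uv); return o+d*(z-o[2])/d[2]
def proj(name,p):
    im,T,k=load(name); f=im.shape[0]/2/np.tan(np.radians(k[0])/2)
    q=T[:3,:3].T@(np.array(p)-T[:3,3]); return q[:2]/q[2]*f+k[1:]
E
python3 - <<'E'
from h import *
a=snap('scene','s0');b=snap('top','t0')
for n in('scene','top','wrist'): 
    i=robot.camera_info(n);print(n,i['vfov'],i['cx'],i['cy'],np.round(i['world_from_camera'],3).tolist())
print(robot.observe(),robot.grasp_offset)
E
```

```text
pics
scene 44.984687842525375 280.6284785834808 215.7634792342226 [[-0.834, 0.475, -0.281, 1.0], [0.552, 0.718, -0.424, 0.55], [0.001, -0.509, -0.861, 1.249], [0.0, 0.0, 0.0, 1.0]]
top 57.924178452714614 280.9959449889085 210.15447672707802 [[0.002, -0.991, 0.135, 0.516], [-1.0, 0.001, 0.016, 0.012], [-0.016, -0.135, -0.991, 0.963], [0.0, 0.0, 0.0, 1.0]]
wrist 69.38500654839169 279.6013732866909 210.18439683420564 [[0.25, 0.937, 0.243, 0.091], [0.968, -0.242, -0.064, 0.623], [-0.001, 0.251, -0.968, 0.383], [0.0, 0.0, 0.0, 1.0]]
{'t': 0.1, 'joint_positions': array([ 1.22152367e+00,  4.94136489e-01,  1.34606779e+00,  2.28869681e-05,
        1.30249836e+00, -9.54781914e-02]), 'joint_vel': array([-0.00050477, -0.00175859, -0.00285018, -0.00115609,  0.00238629,
        0.00050846]), 'joint_torque': array([ 1.89522798e-03, -8.80239487e+01, -3.82546663e+01,  7.04371417e-02,
        4.82526433e-02,  5.04901294e-07]), 'tool_pos': array([0.1567828 , 0.60466272, 0.21338875]), 'ee_rot': array([-1.33163288e-04,  1.26559934e-01,  9.91958807e-01, -5.38895703e-04]), 'wrist_force': array([-0.90265243,  0.66395066,  0.64640651]), 'moment': array([-0.00792083, -0.00683087, -0.01471452]), 'grasp_force': 0.0, 'width': 0.0911618881963161} 0.0188
```

View pics/s0.png

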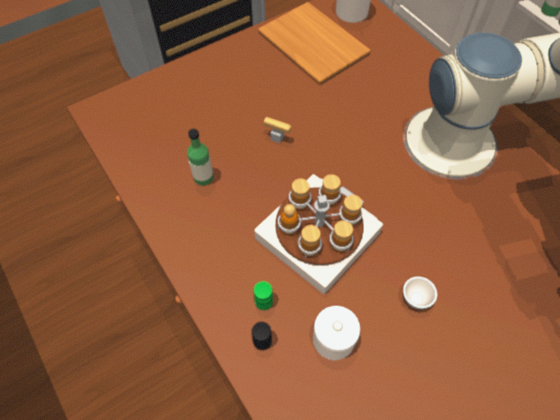

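View pics/t0.png

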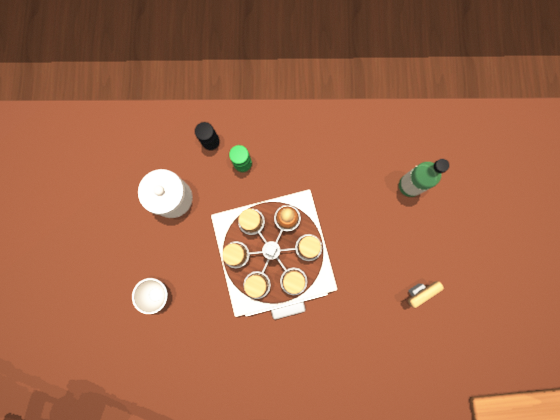

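Scene/top views: the stand is at top pixel (272,252), with the drawer pull at (289,311) towards the robot. The handle is at (426,295) in top and (277,128) in scene.
- **Stopper jar candidates:** ball stopper at top (288,217); flat lids at (252,221), (235,254), (256,286), (293,282), (309,247). Look-alikes are black at (206,133) and green at (240,157). I choose (288,217).
- **Handle candidate:** only the bar at (426,295).

One close crop will check both.

Run:
```python
from h import *
im,_,_=load('t0')
a=cv2.resize(im[185:325,205:345],None,fx=4,fy=4,interpolation=cv2.INTER_CUBIC)
b=cv2.resize(im[265:321,400:456],None,fx=4,fy=4,interpolation=cv2.INTER_CUBIC)
c=np.zeros((560,224,3),np.uint8);c[:224]=b
s=load('s0')[0][105:161,250:306];c[230:454]=cv2.resize(s,None,fx=4,fy=4,interpolation=cv2.INTER_CUBIC)
cv2.imwrite('pics/c0.png',np.hstack([a,c])[:,:,::-1])
hsv=cv2.cvtColor(im,cv2.COLOR_RGB2HSV)
# white stand outline
m=((hsv[...,1]<70)&(hsv[...,2]>120)).astype(np.uint8); m[:, :205]=0;m[:,345:]=0;m[:185]=0
cs=max(cv2.findContours(m,0,2)[0],key=cv2.contourArea)
print('stand',cv2.minAreaRect(cs))
m=((hsv[...,0]>12)&(hsv[...,0]<32)&(hsv[...,1]>70)&(hsv[...,2]>130)).astype(np.uint8)
for c in cv2.findContours(m,0,2)[0]:
    if cv2.contourArea(c)>60: 
        r=cv2.minAreaRect(c);print(r,np.round(plane('t0',r[0],.072 if r[0][0]>400 else .156),3))
```

```text
stand ((274.2384338378906, 258.419677734375), (117.73709106445312, 106.30038452148438), 75.46554565429688)
((515.5, 404.5), (29.0, 87.0), 90.0) [ 0.207 -0.488  0.072]
((426.1153564453125, 293.92303466796875), (11.094002723693848, 37.4422607421875), 56.3099365234375) [ 0.444 -0.305  0.072]
((255.5689697265625, 285.32757568359375), (21.726354598999023, 25.068870544433594), 21.801406860351562) [0.467 0.078 0.156]
((293.5, 281.5), (23.0, 21.0), 90.0) [ 0.475 -0.001  0.156]
((234.5, 254.0), (22.0, 23.0), 90.0) [0.532 0.124 0.156]
((309.0, 246.5), (21.92030906677246, 21.920310974121094), 45.0) [ 0.548 -0.034  0.156]
((249.52000427246094, 219.36001586914062), (21.200000762939453, 21.600000381469727), 53.13010025024414) [0.606 0.093 0.156]
((286.5, 215.0), (19.0, 16.0), -0.0) [0.615 0.014 0.156]
```

View pics/c0.png

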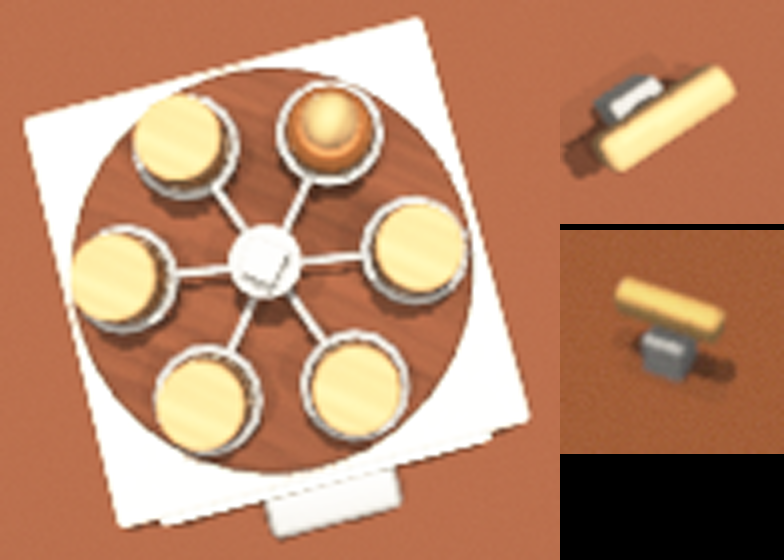

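The crop confirms the ball stopper at (288,217), the post in the middle and the T-handle's bar and grey hub. I'll move above the carousel to see the post close up.

Call:
move_arm(
  steps=[
    [0, 0, 0, -3.8, -3.3, -2.4, 1],
    [0, 0, 0, -4.3, -3.7, -2.4, 1],
    [0, 0, 0, -4.3, -3.7, -2.4, 1],
    [0, 0, 0, -4.3, -3.7, -2.4, 1],
    [0, 0, 0, -4.3, -3.7, -2.4, 1],
    [0, 0, 0, -4.3, -3.7, 0, 1],
    [0, 0, 0, -4.3, -3.7, 0, 1],
    [0, 0, 0, -4.3, -3.7, 0, 1],
    [0, 0, 0, -4.3, -3.7, 0, 1],
    [0, 0, 0, -4.3, -3.7, 0, 1],
    [0, 0, 0, -4.3, -3.7, 0, 1],
    [0, 0, 0, -4.3, -4.0, 0, 1],
  ],
)

```text
t: 1.6
tool_pos: [0.541, 0.0462, 0.3337]
ee_rot: [-0.0, 0.127, 0.992, 0.0]
wrist_force: [0.8, 1.1, 0.0]
width: 0.0915
grasp_force: 0.0
```

Call:
move_arm(
  steps=[
    [0, 0, 0, 0, 0, 0, 1],
    [0, 0, 0, 0, 0, 0, 1],
  ],
)

```text
t: 1.85
tool_pos: [0.5399, 0.048, 0.3336]
ee_rot: [-0.001, 0.127, 0.992, 0.0]
wrist_force: [0.2, 0.1, -0.9]
width: 0.0914
grasp_force: 0.0
```

Run:
```python
from h import *
im=snap('wrist','w0')
o=robot.observe();print(o['t'],o['tool_pos'],o['ee_rot'],o['joint_positions'])
p=proj('w0',[.54,.0455,.193]);print(p)
x,y=map(int,p);x=max(60,min(x,500));y=max(60,min(y,360))
cr=cv2.resize(im[y-60:y+60,x-60:x+60],None,fx=4,fy=4,interpolation=cv2.INTER_CUBIC);print(x,y)
cv2.imwrite('pics/c1.png',cr[:,:,::-1])
c=np.array([[25,120],[420,18],[527,420],[120,525]])/4+[205,185]
P=np.array([plane('t0',q,.055)[:2] for q in c]);print(P,P.mean(0))
for i in range(4):d=P[(i+1)%4]-P[i];print(np.linalg.norm(d),np.degrees(np.arctan2(d[1],d[0])))
```

```text
1.9 [0.53977436 0.04853035 0.33375038] [-3.26806811e-04  1.26367930e-01  9.91983383e-01  8.14733104e-05] [-2.06796684e-02  2.77563388e-01  1.36229620e+00  2.31744899e-04
  1.50236576e+00 -1.33807851e+00]
[276.73684899 200.06126417]
276 200
[[ 0.62804954  0.19572509]
 [ 0.69037478 -0.04331622]
 [ 0.45097395 -0.103797  ]
 [ 0.39029635  0.13388391]] [0.53992365 0.04562395]
0.24703276340864597 -75.38661297035694
0.24692241985410793 -165.82180871357662
0.24530386514021638 104.32116074012163
0.24566421833282126 14.579938228152793
```

View pics/c1.png

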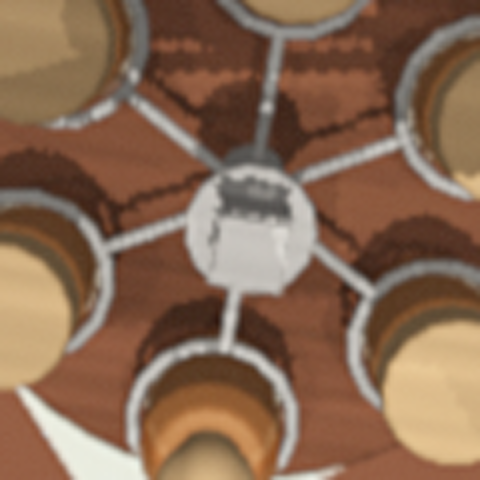

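View pics/w0.png

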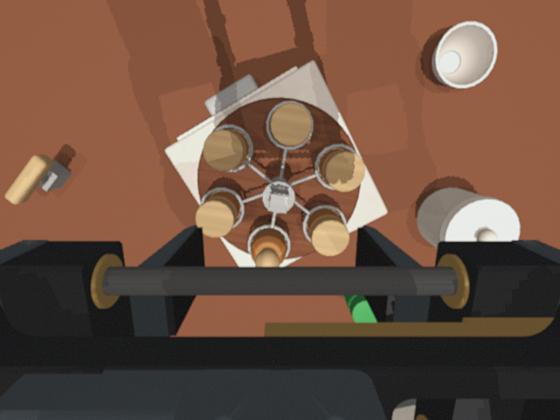

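The wrist view shows the post top at about crop (251,258), its edges tilted about 9°. That matches the jar directions, so the post is aligned with the stopper spoke. The handle is at the left, at (30,178). Next I'll turn to the handle's yaw and move above it.

Call:
move_arm(
  steps=[
    [0, 0, 0.1825, 0, 0, 0, 1],
    [0, 0, 0.1825, 0, 0, 0, 1],
    [0, 0, 0.1825, 0, 0, 0, 1],
    [0, 0, 0.1825, 0, 0, 0, 1],
    [0, 0, 0, -3.44, -3.94, 0, 1],
    [0, 0, 0, -3.44, -3.94, 0, 1],
    [0, 0, 0, -3.44, -3.94, 0, 1],
    [0, 0, 0, -3.44, -3.94, 2, 1],
    [0, 0, 0, -3.44, -3.94, 2, 1],
    [0, 0, 0, -3.44, -3.94, 2.5, 1],
    [0, 0, 0, -3.44, -3.94, 2.5, 1],
    [0, 0, 0, 0, 0, 0, 1],
  ],
)

```text
t: 3.4
tool_pos: [0.4427, -0.3064, 0.2422]
ee_rot: [-0.001, 0.473, 0.881, 0.0]
wrist_force: [0.5, 1.1, 1.1]
width: 0.091
grasp_force: 0.0
```

Call:
move_arm(
  steps=[
    [0, 0, 0, 0, 0, 0, 1],
  ],
)

```text
t: 3.52
tool_pos: [0.4443, -0.3043, 0.2442]
ee_rot: [-0.0, 0.472, 0.882, 0.0]
wrist_force: [1.4, 0.3, -0.1]
width: 0.0917
grasp_force: 0.0
```

Run:
```python
from h import *
print('post',plane('w0',[276-60+251/4,200-60+258/4],.193))
im=snap('wrist','w1')
o=robot.observe();print(o['t'],o['tool_pos'],o['ee_rot'],o['joint_positions'])
hsv=cv2.cvtColor(im,cv2.COLOR_RGB2HSV)
m=((hsv[...,0]>13)&(hsv[...,0]<32)&(hsv[...,1]>60)&(hsv[...,2]>90)).astype(np.uint8);m[235:]=0
out=im.copy()
for c in cv2.findContours(m,0,2)[0]:
    if cv2.contourArea(c)>150:
        r=cv2.minAreaRect(c);b=cv2.boxPoints(r);cv2.polylines(out,[b.astype(int)],1,(0,255,0));P=np.array([plane('w1',q,.066)[:2] for q in b]);print(r,P.mean(0))
        for i in range(2):d=P[i+1]-P[i];print(np.linalg.norm(d),np.degrees(np.arctan2(d[1],d[0]))%180)
cv2.imwrite('pics/w1b.png',out[:,:,::-1])
```

```text
post [0.54515532 0.04633875 0.193     ]
3.575 [ 0.44461818 -0.30410075  0.24449305] [3.00744097e-04 4.71650591e-01 8.81785475e-01 6.79905515e-05] [-7.10923304e-01  3.41369034e-01  1.51617655e+00  2.75109846e-04
  1.28348970e+00 -1.29947403e+00]
((278.0, 195.0), (72.0, 20.0), 90.0) [ 0.44625542 -0.30736448]
0.022705140399003107 33.71388245740587
0.0859717087453723 124.11362720389602
((37.5, 177.5), (75.0, 113.0), 0.0) [ 0.20479214 -0.44587851]
0.13460917801887085 110.6989378420528
0.08253113742027873 33.71629772270477
((524.9959716796875, 26.454912185668945), (38.74929428100586, 26.164831161499023), 84.80557250976562) [ 0.55865978 -0.01942877]
0.025985950776084475 38.37186931076954
0.03695692477381388 141.23822975432333
((549.0, 22.5), (45.0, 20.0), 90.0) [ 0.57650381 -0.00328597]
0.020101406845586672 33.72310271993287
0.04201176349375424 136.73116890789254
```

View pics/w1b.png

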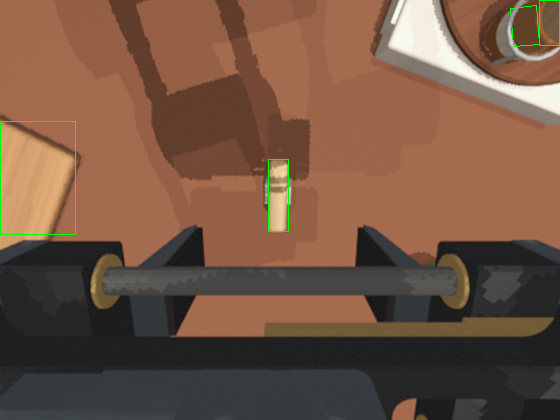

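The wrist view shows the bar at (278,195), aligned with the tool and centred to 3 mm. Next: descend and grasp.

Call:
move_arm(
  steps=[
    [0, 0, 0, -0.3, 0, 5, 1],
    [0, 0, 0, 0, 0, 5, 1],
    [0, 0, 0, 0, 0, 5, 1],
    [0, 0, 0, 0, 0, 5.2, 1],
    [0, 0, 0, 0, 0, 0, 1],
    [0, 0, 0, 0, 0, 0, -1],
    [0, 0, 0, 0, 0, 0, -1],
    [0, 0, 0, 0, 0, 0, -1],
    [0, 0, 0, 0, 0, 0, -1],
    [0, 0, 0, 0, 0, 0, -1],
    [0, 0, 0, 0, 0, 0, -1],
  ],
  grip_force=40,
)

```text
t: 4.95
tool_pos: [0.4457, -0.3079, 0.0419]
ee_rot: [-0.0, 0.472, 0.881, 0.0]
wrist_force: [-0.6, -0.0, -0.2]
width: 0.034
grasp_force: 0.0
```

Call:
move_arm(
  steps=[
    [0, 0, 0, 0, 0, 0, -1],
    [0, 0, 0, 0, 0, 0, -1],
    [0, 0, 0, 0, 0, 0, -1],
    [0, 0, 0, 0, 0, 0, -1],
  ],
)

```text
t: 5.45
tool_pos: [0.4457, -0.3078, 0.0419]
ee_rot: [-0.0, 0.472, 0.881, 0.0]
wrist_force: [-0.3, 0.2, -2.4]
width: 0.0221
grasp_force: 40.0
```

Call:
move_arm(
  steps=[
    [0, 0, 0, 0, 0, -5, -1],
    [0, 0, 0, 0, 0, -6, -1],
    [0, 0, 0, 0, 0, -6, -1],
    [0, 0, 0, 0, 0, -6, -1],
    [0, 0, 0, 0, 0, 0, -1],
    [0, 0, 0, 0, 0, 0, -1],
  ],
)

```text
t: 6.2
tool_pos: [0.4454, -0.3075, 0.2712]
ee_rot: [-0.0, 0.472, 0.881, 0.0]
wrist_force: [-0.1, -0.2, -3.1]
width: 0.022
grasp_force: 40.0
```

Run:
```python
from h import *
o=robot.observe();print(o['t'],o['tool_pos'],o['width'],o['grasp_force'],o['joint_positions'])
print('top est',plane('t0',[205+268/4,185+262/4],.193))
a=plane('w1',[278,159],.05);b=plane('w1',[278,231],.072);print('bar ends',a,b,(a+b)/2,np.linalg.norm(a-b))
im=snap('wrist','w2')
w0=load('w0')[0]
A=cv2.resize(w0[170:230,245:315],None,fx=8,fy=8,interpolation=cv2.INTER_NEAREST)
A=A[:480,:480]
t=load('t0')[0]; B=cv2.resize(t[235:265,257:287],None,fx=10,fy=10,interpolation=cv2.INTER_NEAREST)
C=np.zeros((600,800,3),np.uint8);C[:480,:480]=A;C[:300,490:790]=B;D=im[90:250,200:360];C[310:590,490:770]=cv2.resize(D,(280,280))
cv2.imwrite('pics/c2.png',C[:,:,::-1])
for z in(.193,.163):print(z,proj('w0',[.54,.0456,z]),proj('t0',[.54,.0456,z]))
```

```text
6.2 [ 0.44535727 -0.30754291  0.27117128] 0.02195154631274104 39.99919831752777 [-7.14695569e-01  3.21880535e-01  1.46883199e+00 -9.72183334e-06
  1.35169046e+00 -1.30168156e+00]
top est [0.53870359 0.04282263 0.193     ]
bar ends [ 0.42314829 -0.27277536  0.05      ] [ 0.46898174 -0.34146764  0.072     ] [ 0.44606502 -0.3071215   0.061     ] 0.08545953991665148
0.193 [276.82918595 200.03787286] [270.62864513 249.85322441]
0.163 [277.06702835 194.32760402] [271.25029506 250.30708718]
```

View pics/c2.png

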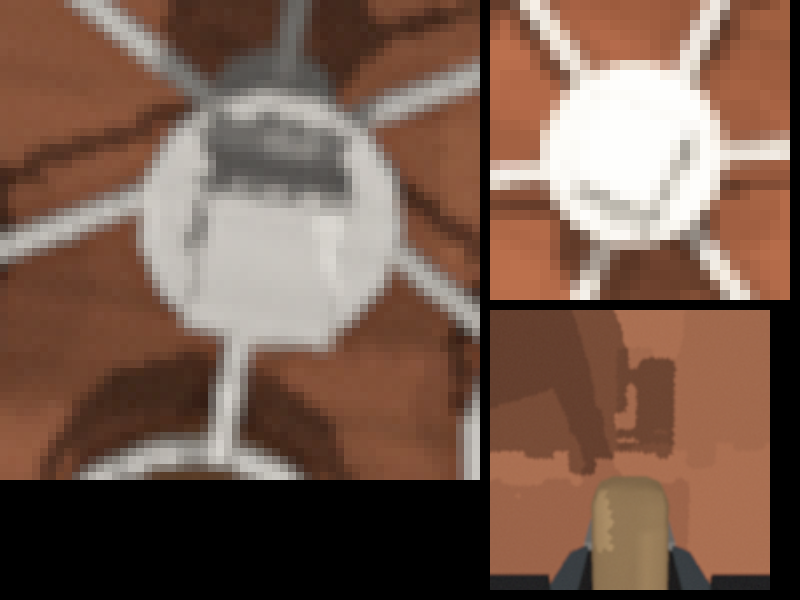

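Close-up: the post shoulder is at w0 (278.6,196.9), the post top at (278.8,203.5), and the bar is centred between the fingers. I combined the top and wrist views, with the camera bias cancelled, and aim for (0.543, 0.0455). Next: turn to 65.7° and carry the handle over.

Call:
move_arm(
  steps=[
    [0, 0, -0.186, 0, 0, -0.5, -1],
    [0, 0, -0.186, 0, 0, 0, -1],
    [0, 0, -0.186, 0, 0, 0, -1],
    [0, 0, 0, 0.8, 5.17, 0, -1],
    [0, 0, 0, 0.8, 5.17, 0, -1],
    [0, 0, 0, 0.8, 5.17, 0, -1],
    [0, 0, 0, 0.8, 5.17, 0, -1],
    [0, 0, 0, 0.8, 5.17, 0, -1],
    [0, 0, 0, 0.8, 5.17, 0, -1],
    [0, 0, 0, 0.8, 5.17, 0, -1],
    [0, 0, 0, 0, 0, 0, -1],
    [0, 0, 0, 0, 0, 0, -1],
  ],
)

```text
t: 7.75
tool_pos: [0.5435, 0.0447, 0.2755]
ee_rot: [-0.001, 0.211, 0.977, -0.0]
wrist_force: [-0.5, 0.8, -1.5]
width: 0.0218
grasp_force: 40.0
```

Call:
move_arm(
  steps=[
    [0, 0, 0, 0, 0, 0, -1],
  ],
)

```text
t: 7.88
tool_pos: [0.5438, 0.0439, 0.2763]
ee_rot: [-0.001, 0.212, 0.977, -0.0]
wrist_force: [-1.0, -0.4, -1.2]
width: 0.0217
grasp_force: 40.0
```

Run:
```python
from h import *
from scipy.spatial.transform import Rotation as R
a=snap('scene','s1');im=snap('wrist','w3')
o=robot.observe();q=o['ee_rot'];M=R.from_quat([*q[1:],q[0]]).as_matrix()
print(o['t'],o['tool_pos'],np.degrees(np.arctan2(M[1,1],M[0,1])),o['joint_positions'])
d=M.T@(np.array([.543,.0455,0])-o['tool_pos'])*100;print(d)
A=cv2.resize(a[170:245,285:360],(450,450),interpolation=cv2.INTER_CUBIC)
B=cv2.resize(im[60:260,190:365],(350,400));C=np.zeros((450,800,3),np.uint8);C[:,:450]=A;C[:400,450:]=B
cv2.imwrite('pics/c3.png',C[:,:,::-1])
```

```text
7.975 [0.54397078 0.04392269 0.27669374] 65.52517751306931 [-2.88096911e-02  3.23885962e-01  1.45001464e+00 -7.54735504e-05
  1.36817550e+00 -1.17242452e+00]
[ 0.14216592  0.11041315 27.6694083 ]
```

View pics/c3.png

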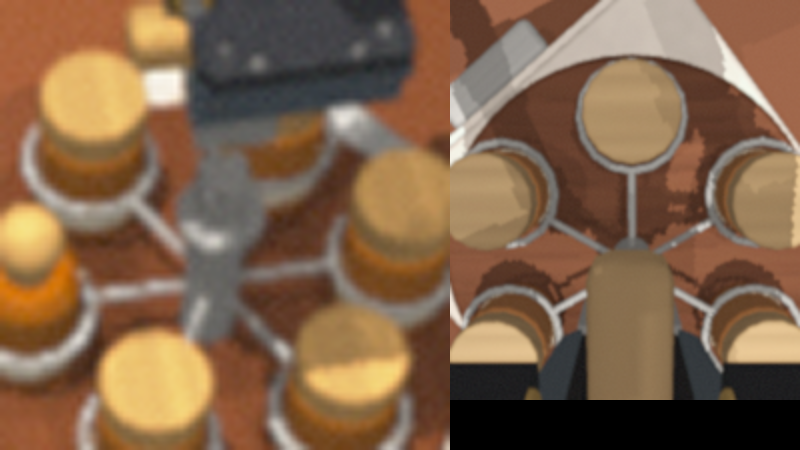

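The view shows the bar over the post, with the yaw along the spoke. Next: correct by a millimetre and lower to just above the post top, then slowly.

Call:
move_arm(
  steps=[
    [0, 0, 0, 0.14, 0.11, 1.5, -1],
    [0, 0, 0, 0, 0, 1.5, -1],
    [0, 0, 0, 0, 0, 0.8, -1],
    [0, 0, 0, 0, 0, 0.4, -1],
    [0, 0, 0, 0, 0, 0.4, -1],
    [0, 0, 0, 0, 0, 0.3, -1],
    [0, 0, 0, 0, 0, 0, -1],
  ],
)

```text
t: 8.85
tool_pos: [0.5434, 0.0464, 0.2279]
ee_rot: [-0.0, 0.211, 0.977, -0.0]
wrist_force: [0.4, -0.6, -1.9]
width: 0.0217
grasp_force: 40.0
```

The hub is already 7 mm over the post with no contact force, so I'll keep lowering.

Call:
move_arm(
  steps=[
    [0, 0, 0, 0, 0, 0.5, -1],
    [0, 0, 0, 0, 0, 0.5, -1],
    [0, 0, 0, 0, 0, 0.5, -1],
    [0, 0, 0, 0, 0, 0.4, -1],
    [0, 0, 0, 0, 0, 0.3, -1],
    [0, 0, 0, 0, 0, 0.1, -1],
    [0, 0, 0, 0, 0, 0, -1],
  ],
)

```text
t: 9.72
tool_pos: [0.5434, 0.0464, 0.205]
ee_rot: [0.0, 0.211, 0.977, -0.0]
wrist_force: [0.4, -0.4, -1.9]
width: 0.0218
grasp_force: 40.0
```

Call:
move_arm(
  steps=[
    [0, 0, 0, 0, 0, 0.1, -1],
    [0, 0, 0, 0, 0, 0, -1],
    [0, 0, 0, 0, 0, 0.05, -1],
    [0, 0, 0, 0, 0, 0, -1],
  ],
)

```text
t: 10.22
tool_pos: [0.5436, 0.0463, 0.2046]
ee_rot: [0.001, 0.211, 0.977, 0.0]
wrist_force: [-6.5, -1.0, 18.5]
width: 0.0216
grasp_force: 40.0
```

Contact at the shoulder at the expected height: home. I'll ease the push, start turning clockwise and watch the side forces.

Call:
move_arm(
  steps=[
    [0, 0, 0, 0, 0, -0.08, -1],
    [0, 0, 0, 0, 0, 0, -1],
    [0, 0, 0.05, 0, 0, 0, -1],
    [0, 0, 0.1, 0, 0, 0, -1],
    [0, 0, 0.1, 0, 0, 0, -1],
    [0, 0, 0.1, 0, 0, 0, -1],
    [0, 0, 0.1, 0, 0, 0, -1],
    [0, 0, 0.05, 0, 0, 0, -1],
    [0, 0, 0, 0, 0, 0, -1],
  ],
)

```text
t: 11.35
tool_pos: [0.5433, 0.0458, 0.2047]
ee_rot: [0.0, 0.447, 0.895, -0.0]
wrist_force: [-5.1, -5.4, 9.2]
width: 0.022
grasp_force: 40.0
```

```bash
cat > st.py <<'E'
from h import *
from scipy.spatial.transform import Rotation as R
o=robot.observe();q=o['ee_rot'];M=R.from_quat([*q[1:],q[0]]).as_matrix()
print(o['t'],o['tool_pos'],'psi',np.degrees(np.arctan2(M[1,1],M[0,1])),'F tool',M.T@o['wrist_force'],'Mo',o['moment'],'j6',o['joint_positions'][5])
im=snap('top','t%d'%int(o['t']*10));hsv=cv2.cvtColor(im,cv2.COLOR_RGB2HSV)
m=((hsv[...,0]>12)&(hsv[...,0]<32)&(hsv[...,1]>70)&(hsv[...,2]>130)).astype(np.uint8)
for c in cv2.findContours(m,0,2)[0]:
    r=cv2.minAreaRect(c)
    if 200<cv2.contourArea(c)<600 and 200<r[0][0]<340:
        p=plane('t%d'%int(o['t']*10),r[0],.156)[:2]-[.54,.0456];print(np.round(p,3),np.hypot(*p),'ang',np.degrees(np.arctan2(p[1],p[0])))
E
python3 st.py
```

```text
11.35 [0.54333695 0.04579811 0.20469177] psi 36.90032440560289 F tool [-1.26831638 -7.35182696 -9.23255356] Mo [-1.08663278  0.77367373 -0.0088698 ] j6 -0.6684049013083132
```

Turning fine, with about 7 N of side force. I'll continue with small corrections.

Call:
move_arm(
  steps=[
    [0, 0, 0.05, 0, -0.04, 0, -1],
    [0, 0, 0.1, 0, 0, 0, -1],
    [0, 0, 0.1, 0, 0, 0, -1],
    [0, 0, 0.1, 0, 0, 0, -1],
    [0, 0, 0.1, 0, 0, 0, -1],
    [0, 0, 0.1, 0, 0, 0, -1],
    [0, 0, 0.05, 0, 0, 0, -1],
    [0, 0, 0, 0, 0, 0, -1],
  ],
)

```text
t: 12.4
tool_pos: [0.543, 0.0455, 0.2047]
ee_rot: [0.0, 0.691, 0.723, -0.0]
wrist_force: [-5.0, -6.4, 10.0]
width: 0.0217
grasp_force: 40.0
```

```bash
python3 st.py
```

```text
12.4 [0.54298459 0.04551347 0.20469745] psi 2.5304717187559462 F tool [ -6.20413465  -5.25783707 -10.03565438] Mo [-1.32439425  0.95183107 -0.06989799] j6 -0.06888203954937906
```

Call:
move_arm(
  steps=[
    [0, 0, 0.05, -0.05, -0.04, 0, -1],
    [0, 0, 0.1, 0, 0, 0, -1],
    [0, 0, 0.1, 0, 0, 0, -1],
    [0, 0, 0.1, 0, 0, 0, -1],
    [0, 0, 0.1, 0, 0, 0, -1],
    [0, 0, 0.1, 0, 0, 0, -1],
    [0, 0, 0.1, 0, 0, 0, -1],
    [0, 0, 0.05, 0, 0, 0, -1],
    [0, 0, 0, 0, 0, 0, -1],
  ],
)

```text
t: 13.58
tool_pos: [0.5426, 0.0455, 0.2047]
ee_rot: [0.0, 0.897, 0.442, 0.0]
wrist_force: [-4.2, -0.9, 9.6]
width: 0.0218
grasp_force: 40.0
```

```bash
python3 st.py
```

```text
13.575 [0.54260153 0.04552253 0.20469248] psi -37.57935931427939 F tool [-3.26609576 -2.81381182 -9.64085539] Mo [-0.4396463   1.06706444 -0.06225682] j6 0.6301918896232277
```

Call:
move_arm(
  steps=[
    [0, 0, 0.05, -0.02, -0.02, 0, -1],
    [0, 0, 0.1, 0, 0, 0, -1],
    [0, 0, 0.1, 0, 0, 0, -1],
    [0, 0, 0.1, 0, 0, 0, -1],
    [0, 0, 0.1, 0, 0, 0, -1],
    [0, 0, 0.1, 0, 0, 0, -1],
    [0, 0, 0.1, 0, 0, 0, -1],
    [0, 0, 0.06, 0, 0, 0, -1],
    [0, 0, 0.02, 0, 0, 0, -1],
    [0, 0, 0, 0, 0, 0, -1],
  ],
)

```text
t: 14.88
tool_pos: [0.5421, 0.0454, 0.2047]
ee_rot: [0.0, 0.996, 0.093, -0.0]
wrist_force: [-6.2, -2.2, 10.4]
width: 0.0216
grasp_force: 40.0
```

```bash
python3 st.py
python3 - <<'E'
from h import *
a=snap('scene','s2');t=snap('top','tf');w=snap('wrist','w4')
C=np.zeros((600,800,3),np.uint8)
C[:400,:400]=cv2.resize(a[165:290,255:380],(400,400));C[:400,400:]=cv2.resize(t[180:330,200:350],(400,400))
C[400:,:267]=cv2.resize(w,(267,200))
cv2.imwrite('pics/c4.png',C[:,:,::-1])
E
```

```text
14.875 [0.54214493 0.04542687 0.20469269] psi -79.37363509975191 F tool [ -6.54489133   1.01591111 -10.39835721] Mo [-0.61584589  1.21524721 -0.05753658] j6 1.35964250900806
```

View pics/c4.png

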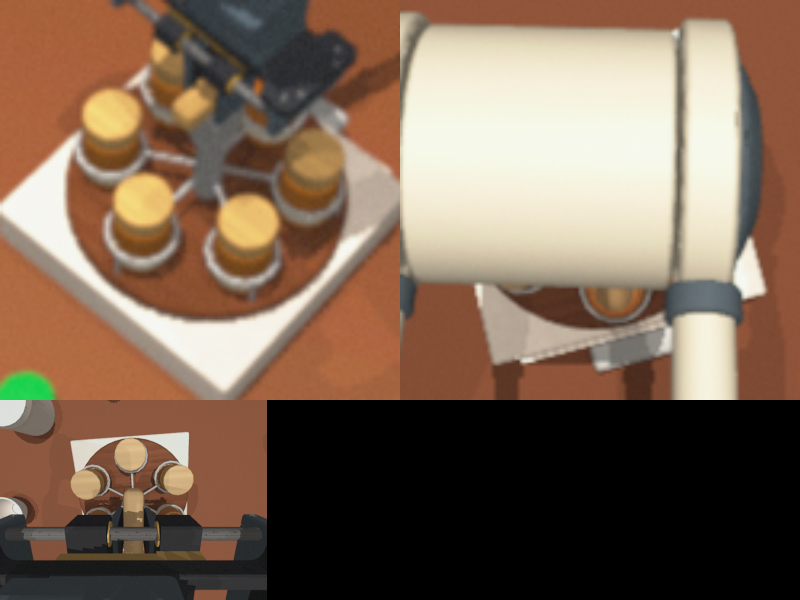

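The views show the stopper jar at the front by the drawer pull (top crop about (617,293)), all jars standing, and the opposite jar in the wrist view. I'll measure the lid angles there.

Run:
```python
from h import *
im=load('w4')[0];hsv=cv2.cvtColor(im,cv2.COLOR_RGB2HSV)
m=((hsv[...,0]>13)&(hsv[...,0]<32)&(hsv[...,1]>50)&(hsv[...,2]>110)).astype(np.uint8);m[230:]=0
m=cv2.morphologyEx(m,2,np.ones((3,3)))
for c in cv2.findContours(m,0,2)[0]:
    if cv2.contourArea(c)>300:
        r=cv2.minEnclosingCircle(c);P=plane('w4',r[0],.156)[:2]
        d=P-[.5425,.046];print(np.round(r[0]),round(r[1],1),cv2.contourArea(c),P,np.hypot(*d),'ang-14.6',np.degrees(np.arctan2(d[1],d[0]))-14.6)
# stopper jar in top view
t=load('tf')[0];x,y=200+(617-400)*.375,180+293*.375;print(x,y)
for z in(.15,.16,.176):
    d=plane('tf',[x,y],z)[:2]-[.54,.0456];print(d,np.degrees(np.arctan2(d[1],d[0]))+165.4)
```

```text
[279. 210.] 27.7 1717.5 [0.55784265 0.04852204] 0.015548556545858166 ang-14.6 -5.265141595013738
[180. 177.] 33.0 3080.5 [0.56862364 0.12375981] 0.08203067740057321 ang-14.6 56.830075012039295
[374. 168.] 33.1 3132.5 [ 0.60091246 -0.01248049] 0.08265581023313603 ang-14.6 -59.633347483953045
[273. 114.] 35.1 3563.5 [0.62385595 0.06534568] 0.08362443450819666 ang-14.6 -1.2240195464821824
281.375 289.875
[-0.08231485 -0.02116498] -0.18033351657641106
[-0.08160065 -0.02131811] 0.04124189736370454
[-0.08045793 -0.02156312] 0.4029779357763914
```

The stopper jar is within about 1.5° of the front and the handle is home and gripped, so I'll hand it in.

```bash
python3 -c "
from workcell import robot
print(robot.close_job())"
```

```text
the job is handed in; nothing more can be done
None
```

I handed the job in with the handle fully home on the post and still gripped, and the stopper jar within about 1.5° of the stand's front; all six jars were standing when I last looked, but no verdict came back.

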